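# Dial the key safe's thumbwheels and slide its bolt open

### The job

Unlock the key safe on the counter: roll its three thumbwheels so that their white index bars stand at 4, 2 and 5, reading the wheels from the robot's left to its right and counting the five tick marks beside each wheel from 1 at the edge nearest the robot. Then, and only once the code is set, slide the bolt tab fully home towards the robot's side of the safe and let go, leaving the code standing. Press the wheels gently (under 15 N), they sit on delicate sprung bearings, and leave the other things on the counter where they are.

Things in the scene. Friction and masses are not known exactly. Their poses are not given: they have to be found in the camera images.
- safe: Grey steel key safe fixed to the counter, box 110 mm (x) by 270 mm (y) by 60 mm high, flat top. Origin: centre of its underside, on the counter. x points away from the robot's side, y to the left along the row of wheels, z up. It carries the wheel block and the bolt.
- wheel_block: Row of three black rubber-tyred wheels, 56 mm across, 18 mm wide, axles along y, about 13 mm proud of the safe's top; same origin and axes as the safe. Each wheel rides on its own spring (about 6 N per mm of press, 6 mm travel). A fingertip pressed on the tyre with 4 to 10 N and moved along x rolls it; less slips. On each wheel's left a fixed cheek bears 5 dark ticks, its top 71 mm above the counter.
- left_crest (a point): Nominal top point of the left wheel on its middle plane (safe x = 0, y = 85 mm), 73 mm above the counter; fixed to the housing, axes as the safe's. The bearings are worn, each differently: the real top of the wheel lies anywhere from 3 mm below to 3 mm above this point. Fixed cheek 19 to 26 mm to the left (+y), 26 mm radius about the axle.
- middle_crest (a point): Nominal top point of the middle wheel on its middle plane (safe x = 0, y = 33 mm), 73 mm above the counter; fixed to the housing, axes as the safe's. The bearings are worn, each differently: the real top of the wheel lies anywhere from 3 mm below to 3 mm above this point. Fixed cheek 19 to 26 mm to the left (+y), 26 mm radius about the axle.
- right_crest (a point): Nominal top point of the right wheel on its middle plane (safe x = 0, y = -19 mm), 73 mm above the counter; fixed to the housing, axes as the safe's. The bearings are worn, each differently: the real top of the wheel lies anywhere from 3 mm below to 3 mm above this point. Fixed cheek 19 to 26 mm to the left (+y), 26 mm radius about the axle.
- wheel_left (a joint): Angle of the left wheel (rad): 0 with its white index bar straight up; grows as its top rolls away from the robot (+x of the safe). Number n (1..5, ticks 0.4 rad apart, 1 nearest the robot) is the value 0.4*(n-3). Stops at -1.0 and 1.0. Turns with about 2 N at the rim and stays where left. Code: number 4, value 0.4.
- wheel_middle (a joint): Angle of the middle wheel (rad): 0 with its white index bar straight up; grows as its top rolls away from the robot (+x of the safe). Number n (1..5, ticks 0.4 rad apart, 1 nearest the robot) is the value 0.4*(n-3). Stops at -1.0 and 1.0. Turns with about 2 N at the rim and stays where left. Code: number 2, value -0.4.
- wheel_right (a joint): Angle of the right wheel (rad): 0 with its white index bar straight up; grows as its top rolls away from the robot (+x of the safe). Number n (1..5, ticks 0.4 rad apart, 1 nearest the robot) is the value 0.4*(n-3). Stops at -1.0 and 1.0. Turns with about 2 N at the rim and stays where left. Code: number 5, value 0.8.
- bolt (a joint): Travel of the bolt (m): 0 locked, 0.036 fully home at its stop on the robot's side; grows towards -x of the safe. Slides with about 3 N of friction and stays where left.
- bolt_tab (a point): Centre of the top of the steel bolt tab, an upright plate 10 mm (x) by 26 mm (y), its top 82 mm above the counter, 22 mm above the safe's flat top; a 24 mm (x) foot, 4 mm high, lies under it. At safe y = -90 mm; x = +18 mm when locked, -18 mm when home. Axes as the safe's.
- rack: Bystander: slotted beech rack 50 x 90 x 36 mm, about 70 mm beyond the safe's left end. Origin: centre of its underside.
- fob: Bystander: blue plastic fob 30 x 8 x 55 mm, upright in the rack's middle slot. Origin: centre of its lower edge.
- key: Bystander: brass key 61 mm long, bow 28 mm up, upright in the rack's left slot. Origin: its lower end.
- padlock: Bystander: tall chrome padlock 28 x 55 x 111 mm, standing beyond the safe's right end. Origin: centre of its underside.
- coaster: Bystander: black glass coaster, 94 mm across, 6 mm thick, lying on the robot's side of the safe. Origin: centre of its underside.
- token_box: Bystander: open clear polycarbonate token box 75 x 110 x 45 mm, behind the safe. Origin: centre of its underside.

How it is judged:
On the way, in this order (a step that is already met when the one before it is completed fails the run):
1. all three wheels stand at their code numbers with the bolt still locked (value of joint wheel_left between 0.25 and 0.55 rad and value of joint wheel_middle between -0.55 and -0.25 rad and value of joint wheel_right between 0.65 and 0.95 rad and value of joint bolt below 0.006 m), for 0.2 s.
2. the bolt is slid fully home (value of joint bolt above 0.032 m), for 0.2 s.
At the end, for the whole second after the job is handed in: The index bars stand at 4, 2 and 5 (wheel values 0.4, -0.4 and 0.8, each within 0.15 rad), the bolt is home (at least 32 of its 36 mm), all at rest and released (value of joint wheel_left between 0.25 and 0.55 rad and value of joint wheel_middle between -0.55 and -0.25 rad and value of joint wheel_right between 0.65 and 0.95 rad and value of joint bolt above 0.032 m and velocity of joint wheel_left between -0.05 and 0.05 rad/s and velocity of joint wheel_middle between -0.05 and 0.05 rad/s and velocity of joint wheel_right between -0.05 and 0.05 rad/s and velocity of joint bolt between -0.05 and 0.05 m/s); the robot touches nothing.
It fails at once if the wheels are pressed with 15 N or more (contact force between any of the fingers, the arm and wheel_block above 15 N).
It fails at once if the bolt is slid while a wheel is off the code (value of joint bolt above 0.008 m and not (value of joint wheel_left between 0.2 and 0.6 rad and value of joint wheel_middle between -0.6 and -0.2 rad and value of joint wheel_right between 0.6 and 1 rad)).
It fails at once if a bystander is displaced by more than 25 mm (distance of any of rack, fob, key, padlock, coaster, token_box from where it was at the start of the episode above 0.025 m).
It also fails if it takes over 64 s, if anything falls off the work surface, if the arm or the gripper's body presses on something with over 40 N, if the wrist force passes 120 N, or if a joint passes its speed limit or range.

### The arm

A 6-joint arm with a two-finger parallel gripper is mounted at the origin on the work surface. World frame = base frame: x ahead of the robot, y to its left, z up, the work surface at z = 0. Lengths are in m, angles in rad, forces in N, time in s.
With the tool pointing down it reaches from about 0.25 to 0.725 m from the base axis. Payload 4 kg.
Tool frame: the origin (TCP) lies on the centre line of the jaws, within the pads' length; the fingertips stand 11 mm ahead of it and the grasp point (between the pads) lies 8 mm behind it (bot.nose_length is the distance from the TCP to the fingertips, in m); z points along the fingers, y is the direction in which the jaws open and shut (so a half turn about z gives the same grasp; the last joint's range is limited). The gripper opens to 85 mm and grips with 20 to 120 N. Pads are 22 mm wide; open, the fingers measure 114 mm over their backs; the gripper's body (76 mm by 85 mm) begins 54 mm behind the grasp point. The pads swing forward as they close: fully open they stand 13 mm farther back than shut.
Start: joints at [1.123, 0.241, 0.005, 1.335, 0, 1.571], TCP at [0.216, 0.451, 0.242] pointing down, gripper open.
Joint ranges: [-2.72, 2.72], [-1.05, 1.87], [-1.09, 1.28], [-1.99, 2.15], [-1.42, 1.44], [-3.14, 3.14]. Speed limits (rad/s): [2.79, 2.79, 3.14, 3.14, 3.14, 3.14].

### API

Orientations are given as a unit quaternion [x, y, z, w].
In Python, from workcell import bot gives the robot as it stands.
- The arm moves only by the tool play_rows, never from a script. Its argument "plan" is one flat list of numbers, 6 for each row, row after row: the shift along the tool's x, y, z in mm, then the turn, a rotation vector about the tool's x, y, z in rad. A call has 1 to 20 rows; each row shifts and turns the commanded pose from where the row before left it, along the tool's axes as they then stand; what a row does not reach is not made up. A row lasts 1/8 s, in which the tool goes at most 62.5 mm and 10.7 degrees, less where a joint would pass 70% of its speed; a pose out of reach is approached as far as the arm can. A call with a gripper value outside its range is refused whole. "hand" is the opening in per cent of the stroke, from 0 (shut) to 100 (fully open), set as the call begins (left out, the last holds). The fingers move at their own pace and stop on an object; the grip force is fixed at half the most. Time passes only in rows, so rows that do not move let the fingers close. It gives the time, the measured TCP pose, the force and the opening at its end, in the units of the state.
- bot.get_obs(): the state, without advancing time (a new reading comes with each control period).
- bot.camera(name): name is "scene" or "top"; returns a dict with "frame" (420x560x3 uint8, blue, green, red), "range_z" (420x560 float32, m along the optical axis (not along the pixel's ray), 0 where there is no reading), "K" (3x3 intrinsics, pixels), "cam_to_world" (4x4, takes a point from camera to world coordinates). Camera axes: x right, y down, z forward; pixel columns grow to the right and rows downward; lengths in m; the calibration is good to about 2 mm. A picture is of the moment at which its call begins.
- bot.job_done(): hands the job in, once; it reports no verdict.
Trained networks look in the newest picture that a camera, given by its name, has taken for a name from the list of things; names that differ only in an ending like _2 or _b are one class to them, and where a whole thing is asked for, a point or a joint stands for the part that bears it (a point fixed in the world has none). Each returns a list of dicts, best first, with "p" (0 to 1); they miss things now and then, are a little off and sometimes report something else, mostly with a low value. They report only what shows in the picture. A call takes as long as a camera call.
- bot.outline_of(query, camera): "mask" (420x560 bool, what is visible of it) and "point" ([row, column] in pixels, amid what is visible of it).
The state is a dict: "clock": time; "joint_pos": joint angles; "joint_vel": joint speeds; "tau": joint torques, N m; "eef_pos": TCP position; "tool_rot": TCP orientation; "ft_force": force on the tool from outside, world axes, zero at the start; "ft_torque": the same for the moment, N m; "grip_width": finger opening in m.
Only numpy, scipy, OpenCV 4.12 (cv2) and the standard library are available. Lean on these libraries where they do the work, as an engineer would, in place of code of your own. Each camera call takes 0.05 s, during which the arm holds its last target.

## Working session

There is one attempt and no reset: what is moved stays moved. The work goes in short steps, Python scripts to look and compute and a tool call to move; the robot and the scene stay as the last step left them, time stands still between calls to the robot, and variables do not carry over. Pictures are saved under pics/ and viewed, and the job is handed in when it is done.

Besides the shell and the picture viewer there is one more tool, called after "Request:" as name(argument=value, ...) on one line, values as JSON. play_rows: Moves the arm, as the interface text tells. Its arguments: {"type":"object","properties":{"plan":{"type":"array","items":{"type":"number"}},"hand":{"type":"number"}},"required":["plan"]}

```bash
mkdir -p pics; ls; cat > h.py <<'E'
import numpy as np, cv2
from workcell import bot
def cam(n,save=None):
    c=bot.camera(n)
    if save: cv2.imwrite('pics/'+save,c['frame'])
    return c
def w(c,r,col,z=None):
    K=c['K'];T=c['cam_to_world']
    if z is None: z=c['range_z'][int(r),int(col)]
    p=np.array([(col-K[0,2])/K[0,0]*z,(r-K[1,2])/K[1,1]*z,z,1]);return (T@p)[:3]
def onplane(c,r,col,h):
    K=c['K'];T=c['cam_to_world']
    d=T[:3,:3]@np.array([(col-K[0,2])/K[0,0],(r-K[1,2])/K[1,1],1]);o=T[:3,3]
    return o+d*(h-o[2])/d[2]
def proj(c,p):
    T=np.linalg.inv(c['cam_to_world']);q=T@np.append(p,1);u=c['K']@(q[:3]/q[2]);return u[:2]
E
python3 - <<'E'
from h import *
np.set_printoptions(precision=4,suppress=True)
o=bot.get_obs();print(o)
a=cam('scene','s0.png');b=cam('top','t0.png')
for n,c in(('scene',a),('top',b)):
    print(n,c['K'],c['cam_to_world'])
    for q in('safe','wheel_block','bolt_tab','padlock','token_box','rack','coaster'):
        for r in bot.outline_of(q,n)[:2]:
            rr,cc=r['point'];print(q,r['p'],r['point'],r['mask'].sum(),w(c,rr,cc))
E
```

```text
pics
{'clock': 0.0, 'joint_pos': array([1.123 , 0.2414, 0.0037, 1.3352, 0.    , 1.5708]), 'joint_vel': array([-0.0012, -0.0008, -0.0012, -0.    , -0.    , -0.0008]), 'tau': array([ -0.0022, -37.232 ,  25.2406,   0.0172,   0.0001,   0.    ]), 'eef_pos': array([0.2162, 0.4502, 0.2414]), 'tool_rot': array([ 0.2221,  0.975 , -0.001 , -0.0002]), 'ft_force': array([-0.0817,  0.3708,  0.0964]), 'ft_torque': array([-0.0274, -0.004 ,  0.    ]), 'grip_width': 0.08524144884912863}
scene [[435.3216   0.     279.1545]
 [  0.     435.3216 206.1295]
 [  0.       0.       1.    ]] [[-0.8654  0.3005 -0.401   0.9124]
 [ 0.5011  0.5149 -0.6956  0.6633]
 [-0.0026 -0.8029 -0.5962  0.6173]
 [ 0.      0.      0.      1.    ]]
safe 0.85 [223.2, 278.4] 5422 [0.5687 0.0637 0.0608]
wheel_block 0.98 [217.1, 277.6] 968 [0.5616 0.0481 0.0632]
bolt_tab 0.51 [279.0, 289.8] 217 [0.6241 0.2001 0.0506]
bolt_tab 0.44 [182.2, 260.1] 106 [ 0.5397 -0.0691  0.0753]
token_box 0.83 [215.4, 215.7] 1527 [ 0.6431 -0.0971  0.0022]
token_box 0.61 [222.6, 279.7] 1044 [0.5666 0.0653 0.0626]
rack 0.74 [295.9, 292.8] 1038 [0.6367 0.2
[... 167 characters left out ...]
29.5753 210.6364]
 [  0.       0.       1.    ]] [[-0.0105 -0.991   0.1335  0.4029]
 [-0.9999  0.0114  0.0054  0.039 ]
 [-0.0069 -0.1334 -0.991   1.2853]
 [ 0.      0.      0.      1.    ]]
safe 0.91 [221.2, 302.2] 5574 [0.5429 0.0025 0.0574]
wheel_block 0.69 [213.9, 285.5] 842 [0.5589 0.0413 0.0698]
bolt_tab 0.43 [222.0, 340.7] 109 [ 0.5375 -0.0848  0.0797]
bolt_tab 0.35 [226.8, 389.9] 375 [ 0.5273 -0.2009  0.0592]
padlock 0.76 [226.6, 390.0] 364 [ 0.5279 -0.2014  0.0577]
token_box 0.6 [180.7, 337.2] 1582 [ 0.6482 -0.0866  0.0037]
rack 0.82 [192.3, 223.9] 700 [0.6175 0.1885 0.0337]
coaster 0.69 [274.1, 291.3] 1219 [0.4214 0.0291 0.0052]
coaster 0.22 [217.2, 291.4] 724 [0.552  0.0277 0.0621]
```

```bash
python3 - <<'E'
from h import *
a=cv2.imread('pics/s0.png');b=cv2.imread('pics/t0.png')
cv2.imwrite('pics/s0c.png',cv2.resize(a[150:320,190:370],None,fx=3.5,fy=3.5,interpolation=cv2.INTER_CUBIC))
cv2.imwrite('pics/t0c.png',cv2.resize(b[150:310,210:420],None,fx=3.7,fy=3.7,interpolation=cv2.INTER_CUBIC))
E
```

```text
(no output)
```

View pics/s0c.png

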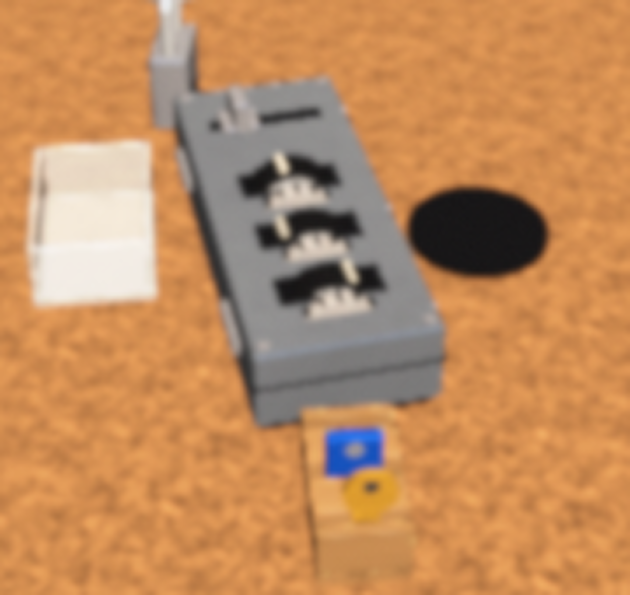

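View pics/t0c.png

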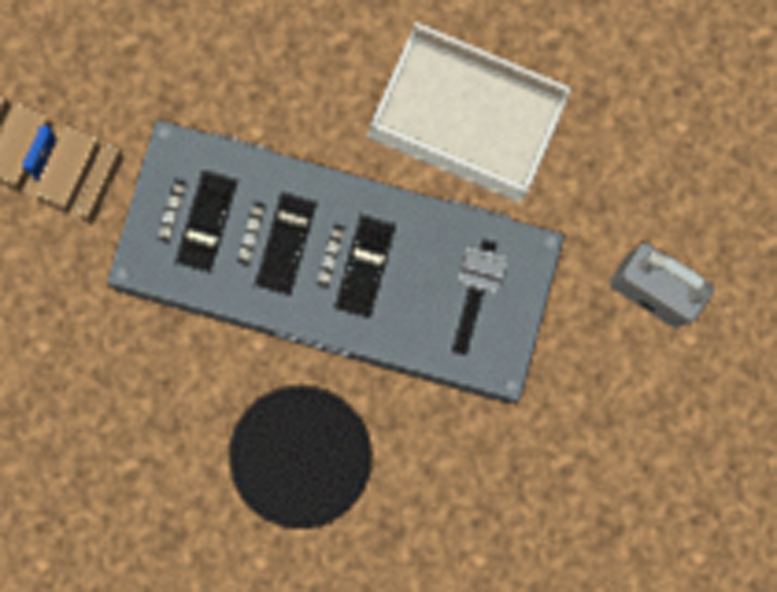

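View pics/s0.png

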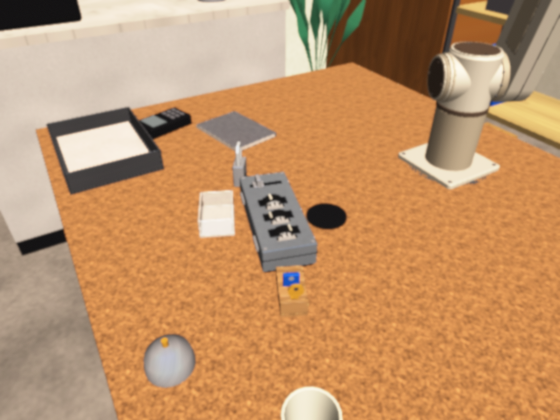

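```bash
python3 - <<'E'
from h import *
np.set_printoptions(precision=4,suppress=True)
c=cam('top')
z=c['range_z'];H,W=z.shape
rr,cc=np.mgrid[:H,:W]
K=c['K'];T=c['cam_to_world']
P=np.stack([(cc-K[0,2])/K[0,0]*z,(rr-K[1,2])/K[1,1]*z,z,np.ones_like(z)],-1)@T.T
m=bot.outline_of('safe','top')[0]['mask']
m2=(P[...,2]>.045)&(P[...,2]<.068)&cv2.dilate(m.astype(np.uint8),np.ones((9,9))).astype(bool)
zs=P[...,2][m2];print('top z',np.median(zs),'table',np.median(P[240:300,330:400,2]), 'n',m2.sum())
pts=P[m2][:,:2].astype(np.float32)
print(cv2.minAreaRect(pts*1000))
cr=np.array([(160,122),(563,237),(520,402),(110,287)])/3.7+[210,150]-.37
W4=np.array([onplane(c,y,x,.06)[:2] for x,y in cr]);print(W4,[np.linalg.norm(W4[i]-W4[(i+1)%4]) for i in range(4)],W4.mean(0))
# fit pose
src=np.array([[55,135],[55,-135],[-55,-135],[-55,135]])/1000.
A=src-src.mean(0);B=W4-W4.mean(0)
th=np.arctan2((A[:,0]*B[:,1]-A[:,1]*B[:,0]).sum(),(A*B).sum());print('yaw',th)
R=np.array([[np.cos(th),-np.sin(th)],[np.sin(th),np.cos(th)]]);o=W4.mean(0)
print('o',o)
for n,p in(('L',(201,238)),('M',(293,218)),('R',(369,257)),('tab',(484,262))):
    q=np.array(p)/3.7+[210,150]-.37
    for h in(.070,.073,.082): print(n,h,R.T@(onplane(c,q[1],q[0],h)[:2]-o)*1000)
for n,y in(('L',85),('M',33),('R',-19)):
    # height map at crest
    for x in range(-15,16,5):
        wp=np.r_[o+R@np.array([x,y])/1000,.073];u=proj(c,wp);print(n,x,round(float(P[int(round(u[1])),int(round(u[0])),2])*1000,1),end=' ')
    print()
E
```

```text
top z 0.06046850162201578 table 0.00025237784703213695 n 296
((538.7073364257812, -86.39420318603516), (44.50547409057617, 45.292076110839844), 88.38312530517578)
[[ 0.6353  0.1172]
 [ 0.5587 -0.1365]
 [ 0.4554 -0.1066]
 [ 0.5302  0.149 ]] [np.float64(0.26502926721956926), np.float64(0.10752614291172952), np.float64(0.2663030214094582), np.float64(0.10974426670265151)] [0.5449 0.0058]
yaw -0.2888831389897657
o [0.5449 0.0058]
L 0.07 [-10.4593  85.9455]
L 0.073 [-10.7929  85.7121]
L 0.082 [-11.7937  85.0119]
M 0.07 [17.4451 34.0589]
M 0.073 [17.0426 33.9536]
M 0.082 [15.8352 33.6376]
R 0.07 [  6.7948 -18.2927]
R 0.073 [  6.4186 -18.2688]
R 0.082 [  5.2901 -18.197 ]
tab 0.07 [ 23.4182 -88.1072]
tab 0.073 [ 23.001 -87.911]
tab 0.082 [ 21.7493 -87.3222]
L -15 64.8 L -10 66.4 L -5 69.0 L 0 71.4 L 5 69.6 L 10 63.9 L 15 70.0 
M -15 65.2 M -10 71.1 M -5 69.5 M 0 67.6 M 5 69.3 M 10 67.0 M 15 65.0 
R -15 64.2 R -10 69.7 R -5 74.2 R 0 73.1 R 5 70.9 R 10 68.7 R 15 67.7
```

```bash
cat >> h.py <<'E'
O=np.array([.5449,.0058]);TH=-.289
def Rm(th=None):
    th=TH if th is None else th
    return np.array([[np.cos(th),-np.sin(th)],[np.sin(th),np.cos(th)]])
def s2w(x,y,z): return np.r_[O+Rm()@np.array([x,y])/1000,z/1000]
def rect(c,h,x0,x1,y0,y1,s):
    # image: right=-y, up=+x
    xs=np.arange(x1,x0,-1/s);ys=np.arange(y1,y0,-1/s)
    X,Y=np.meshgrid(xs,ys,indexing='ij')
    p=np.stack([X.ravel(),Y.ravel()],-1)/1000@Rm().T+O
    p=np.c_[p,np.full(len(p),h/1000),np.ones(len(p))]
    q=(np.linalg.inv(c['cam_to_world'])@p.T)[:3];u=c['K']@(q/q[2])
    return cv2.remap(c['frame'],u[0].reshape(X.shape).astype(np.float32),u[1].reshape(X.shape).astype(np.float32),cv2.INTER_CUBIC)
def grid(im,x0,x1,y0,y1,s,st=10):
    for x in range(int(np.ceil(x0/st))*st,int(x1)+1,st): cv2.line(im,(0,int((x1-x)*s)),(8 if x else im.shape[1],int((x1-x)*s)),(0,0,255),1)
    for y in range(int(np.ceil(y0/st))*st,int(y1)+1,st): cv2.line(im,(int((y1-y)*s),0),(int((y1-y)*s),8 if y else 600),(0,255,255),1)
    return im
E
python3 - <<'E'
from h import *
c=cam('top');im=rect(c,60,-75,75,-150,150,2.6);cv2.imwrite('pics/r1.png',grid(im,-75,75,-150,150,2.6))
c=cam('scene');im=rect(c,60,-75,75,-150,150,2.6);cv2.imwrite('pics/r2.png',grid(im,-75,75,-150,150,2.6))
E
```

```text
(no output)
```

View pics/r1.png

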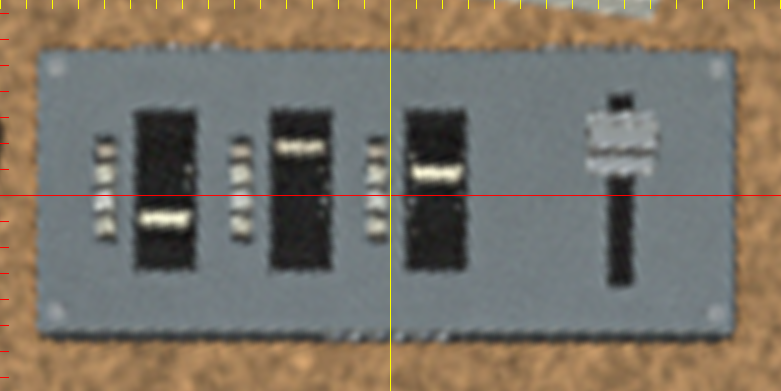

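View pics/r2.png

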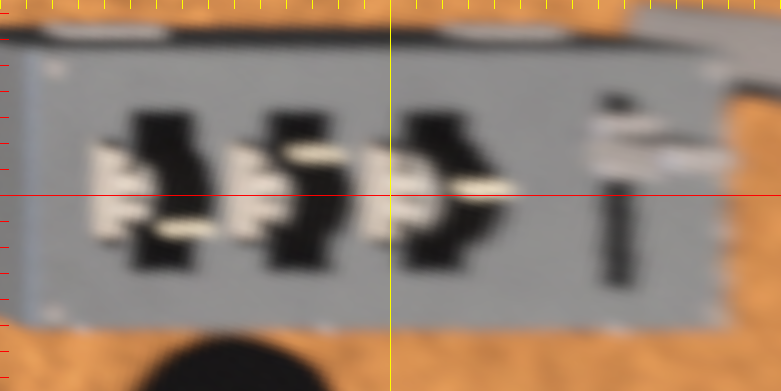

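```bash
sed -i 's/^O=.*/O=np.array([.5469,.0068]);TH=-.289/' h.py; cat >> h.py <<'E'
from scipy.spatial.transform import Rotation as Rn
from scipy.optimize import brentq
np.set_printoptions(precision=4,suppress=True)
def bar(c,pts,dz=0):
    # pts: dict name->(row,col) of bar centre; returns angle
    out={}
    for n,(r,col) in pts.items():
        y={'L':85,'M':33,'R':-19}[n]
        def f(t):
            h=45+dz+28*np.cos(t); p=onplane(c,r,col,h/1000)
            return (Rm().T@(p[:2]-O))[0]*1000-28*np.sin(t)
        out[n]=brentq(f,-1.1,1.1)
    return out
def go(x,y,z,yaw=None,n=None,o=None):
    """rows for moving fingertip target to safe (x,y,z mm)"""
    o=o or bot.get_obs(); R0=Rn.from_quat(o['tool_rot']);p0=o['eef_pos']
    th=TH if yaw is None else yaw
    # tool y along safe x, z down
    Y=np.array([np.cos(th),np.sin(th),0]);Z=np.array([0,0,-1.]);X=np.cross(Y,Z)
    R1=Rn.from_matrix(np.c_[X,Y,Z]); rv=(R0.inv()*R1).as_rotvec()
    tgt=s2w(x,y,z)+np.array([0,0,bot.nose_length])
    print('tool-frame shift total mm',R0.inv().apply(tgt-p0)*1000,'rotvec',rv)
    if n:
        for k in range(n):
            Rk=R0*Rn.from_rotvec(rv*k/n); print(Rk.inv().apply((tgt-p0)/n)*1000, rv/n)
def st():
    o=bot.get_obs();p=o['eef_pos'];q=Rm().T@(p[:2]-O)*1000
    R=Rn.from_quat(o['tool_rot']).as_matrix()
    print('t',round(o['clock'],3),'tip safe',q,(p[2]-bot.nose_length)*1000,'F safe',Rm().T@o['ft_force'][:2],o['ft_force'][2],'w',o['grip_width'],'yawY',np.arctan2(R[1,1],R[0,1]),'Z',R[:,2]);return o
E
python3 - <<'E'
from h import *
c=cam('top')
print(bot.nose_length)
def barpix(c):
    f=c['frame'].astype(int); res={}
    for n,y in(('L',85),('M',33),('R',-19)):
        best=None
        m=np.zeros(f.shape[:2],np.uint8)
        poly=np.array([proj(c,s2w(x,y+d,z)) for x,d,z in((-26,-8,60),(-26,8,60),(0,8,73),(26,8,60),(26,-8,60),(0,-8,73))])
        cv2.fillConvexPoly(m,cv2.convexHull(poly.round().astype(np.int32)),1)
        g=f.sum(2)*m; v=np.clip(g-330,0,None); rr,cc=np.mgrid[:f.shape[0],:f.shape[1]]
        res[n]=((v*rr).sum()/v.sum(),(v*cc).sum()/v.sum()); print(n,(v>0).sum(),g.max(),res[n])
    return res
print(bar(c,barpix(c)))
c=cam('scene');print(bar(c,barpix(c)))
st()
go(-11,85,130,n=12)
E
```

```text
0.011
L 18 694 (np.float64(213.74063622370446), np.float64(264.1503335043612))
M 14 583 (np.float64(208.47450980392156), np.float64(288.6093137254902))
R 20 681 (np.float64(218.76272862086012), np.float64(309.14804745427585))
{'L': -0.4260409648740394, 'M': 0.6129064175755803, 'R': 0.1953327087176107}
L 49 586 (np.float64(227.46785975164354), np.float64(287.62673484295107))
M 46 588 (np.float64(214.7123287671233), np.float64(274.27560826006953))
R 49 625 (np.float64(199.9333064949007), np.float64(271.7168545356951))
{'L': -0.23689102172235038, 'M': 0.3461798540946921, 'R': 0.12902884557004968}
t 1.1 tip safe [-443.2322  331.3409] 231.30694741770543 F safe [ 0.922  -0.0416] -0.24082391261558234 w 0.08544897825658271 yawY 1.123033121968275 Z [ 0.  0. -1.]
tool-frame shift total mm [-465.7394 -174.9106  101.3149] rotvec [0.    0.    1.412]
[-38.8116 -14.5759   8.4429] [0.     0.     0.1177]
[-40.2544  -9.9187   8.4429] [0.     0.     0.1177]
[-41.1405  -5.1242   8.4429] [0.     0.     0.1177]
[-41.4576  -0.259    8.4429] [0.     0.     0.1177]
[-41.2013   4.6099   8.4429] [0.     0.     0.1177]
[-40.3752   9.415    8.4429] [0.     0.     0.1177]
[-38.9907  14.0899   8.4428] [0.     0.     0.1177]
[-37.067   18.5699   8.4427] [0.     0.     0.1177]
[-34.6306  22.7931   8.4427] [0.     0.     0.1177]
[-31.7152  26.7011   8.4426] [0.     0.     0.1177]
[-28.3613  30.2398   8.4425] [0.     0.     0.1177]
[-24.6151  33.3603   8.4424] [0.     0.     0.1177]
```

Request:
play_rows(plan=[-39,-15,8,0,0,0.118,-40,-10,8,0,0,0.118,-41,-5,8,0,0,0.118,-41,0,8,0,0,0.118,-41,5,8,0,0,0.118,-40,9,8,0,0,0.118,-39,14,8,0,0,0.118,-37,19,8,0,0,0.118,-35,23,8,0,0,0.118,-32,27,8,0,0,0.118,-28,30,8,0,0,0.118,-25,33,8,0,0,0.118,0,0,0,0,0,0,0,0,0,0,0,0,0,0,0,0,0,0], hand=0)

```text
clock: 2.98
eef_pos: [0.5588, 0.0921, 0.1466]
tool_rot: [0.802, 0.597, 0.0, -0.0]
ft_force: [-0.6, 1.0, -0.2]
grip_width: -0.0001
```

```bash
python3 - <<'E'
from h import *
st();print(bot.nose_length)
go(-11,85,85)
c=cam('scene','s1.png');cv2.imwrite('pics/s1c.png',cv2.resize(c['frame'][80:300,180:400],None,fx=2.7,fy=2.7,interpolation=cv2.INTER_CUBIC))
# depth of fingers
c=cam('top');r=c['range_z']
E
```

```text
t 2.975 tip safe [-12.866   85.1145] 135.6189968272287 F safe [-0.8056  0.778 ] -0.2233809179442352 w -8.675787551577913e-05 yawY -0.2912595932623418 Z [-0.      0.0002 -1.    ]
0.011
tool-frame shift total mm [-0.1211  1.8697 50.6188] rotvec [-0.0001 -0.0002 -0.0023]
```

View pics/s1c.png

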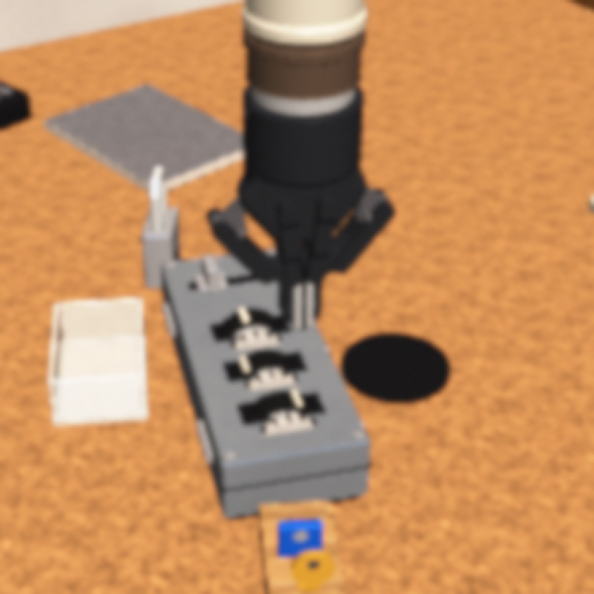

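Request:
play_rows(plan=[0,2,20,0,0,0,0,2,20,0,0,0,0,0,14,0,0,0,0,0,3,0,0,0,0,0,0,0,0,0,0,0,0,0,0,0])

```text
clock: 3.82
eef_pos: [0.5638, 0.0902, 0.0902]
tool_rot: [0.803, 0.596, 0.001, 0.0]
ft_force: [0.1, -0.6, 0.5]
grip_width: -0.0004
```

```bash
python3 - <<'E'
from h import *
for i in range(3):
    st(); cam('top')
E
```

```text
t 3.825 tip safe [-7.5653 84.7228] 79.16461766384342 F safe [ 0.239  -0.5333] 0.5073627454448351 w -0.0003683861496682895 yawY -0.2929299419233137 Z [ 0.0015  0.0003 -1.    ]
t 3.875 tip safe [-7.5285 84.7034] 79.1459718217659 F safe [0.7428 0.1042] -0.3624791226692027 w 0.00016866880255160478 yawY -0.29296368337967604 Z [ 0.0016  0.0003 -1.    ]
t 3.925 tip safe [-7.61   84.6583] 79.07721338345452 F safe [-0.3522  0.4023] 0.24236971291140666 w -0.0006664472589376086 yawY -0.29298645496679165 Z [ 0.0014  0.0002 -1.    ]
```

Request:
play_rows(plan=[0,0,2,0,0,0,0,0,1,0,0,0,0,0,0,0,0,0])

```text
clock: 4.35
eef_pos: [0.5631, 0.09, 0.0861]
tool_rot: [0.803, 0.596, -0.0, -0.0]
ft_force: [0.0, -0.0, 0.1]
grip_width: 0.0003
```

Request:
play_rows(plan=[0,0,1,0,0,0,0,0,0,0,0,0])

```text
clock: 4.6
eef_pos: [0.5632, 0.09, 0.0852]
tool_rot: [0.803, 0.596, -0.0, -0.0]
ft_force: [0.7, 0.1, -0.2]
grip_width: -0.0001
```

Request:
play_rows(plan=[0,0,1,0,0,0,0,0,0,0,0,0])

```text
clock: 4.85
eef_pos: [0.5632, 0.09, 0.0842]
tool_rot: [0.803, 0.596, -0.0, -0.0]
ft_force: [-0.8, 0.1, 0.2]
grip_width: 0.0
```

Request:
play_rows(plan=[0,0,0.7,0,0,0,0,0,0,0,0,0])

```text
clock: 5.1
eef_pos: [0.5632, 0.09, 0.0835]
tool_rot: [0.803, 0.596, -0.0, -0.0]
ft_force: [0.7, 0.7, 0.4]
grip_width: -0.0004
```

Request:
play_rows(plan=[0,0,0.7,0,0,0,0,0,0,0,0,0])

```text
clock: 5.35
eef_pos: [0.5632, 0.09, 0.0828]
tool_rot: [0.803, 0.596, -0.0, -0.0]
ft_force: [-0.1, -0.4, 0.8]
grip_width: -0.0004
```

Request:
play_rows(plan=[0,0,0.7,0,0,0,0,0,0,0,0,0])

```text
clock: 5.6
eef_pos: [0.5632, 0.09, 0.0821]
tool_rot: [0.803, 0.596, -0.0, -0.0]
ft_force: [-0.6, -0.9, 0.1]
grip_width: 0.0003
```

Request:
play_rows(plan=[0,0,0.7,0,0,0,0,0,0,0,0,0])

```text
clock: 5.85
eef_pos: [0.5633, 0.09, 0.0816]
tool_rot: [0.803, 0.596, 0.0, 0.0]
ft_force: [-1.1, 0.3, 1.1]
grip_width: 0.0
```

Request:
play_rows(plan=[0,0,0.5,0,0,0,0,0,0,0,0,0])

```text
clock: 6.1
eef_pos: [0.5633, 0.09, 0.0813]
tool_rot: [0.803, 0.596, 0.0, 0.0]
ft_force: [-1.5, 0.0, 2.0]
grip_width: 0.0003
```

Request:
play_rows(plan=[0,0,0.6,0,0,0,0,0,0,0,0,0])

```text
clock: 6.35
eef_pos: [0.5634, 0.09, 0.0808]
tool_rot: [0.803, 0.596, 0.0, 0.0]
ft_force: [-0.7, 0.4, 4.9]
grip_width: 0.0002
```

Request:
play_rows(plan=[0,2,0,0,0,0,0,1,0,0,0,0])

```text
clock: 6.6
eef_pos: [0.566, 0.0892, 0.0808]
tool_rot: [0.803, 0.596, 0.0, -0.0]
ft_force: [-2.7, 1.1, 5.7]
grip_width: -0.0005
```

Request:
play_rows(plan=[0,2,0,0,0,0,0,2,0,0,0,0,0,2,0,0,0,0])

```text
clock: 6.98
eef_pos: [0.5718, 0.0875, 0.0808]
tool_rot: [0.803, 0.596, 0.0, -0.0]
ft_force: [-2.1, -0.5, 7.1]
grip_width: 0.0001
```

Request:
play_rows(plan=[0,2,0,0,0,0,0,2,0,0,0,0,0,2,0,0,0,0,0,2,0,0,0,0])

```text
clock: 7.48
eef_pos: [0.5795, 0.0852, 0.0808]
tool_rot: [0.803, 0.596, 0.0, -0.0]
ft_force: [-1.2, 0.2, 5.2]
grip_width: 0.0002
```

```bash
python3 - <<'E'
from h import *
st()
c=cam('top');im=rect(c,72,-40,40,-50,110,4.5);cv2.imwrite('pics/r3.png',grid(im,-40,40,-50,110,4.5))
E
```

```text
t 7.475 tip safe [ 8.9205 84.4485] 69.75793567689854 F safe [-1.2277 -0.1782] 5.211380702213473 w 0.00024162286994714366 yawY -0.2928700159101136 Z [ 0.0001  0.0002 -1.    ]
```

View pics/r3.png

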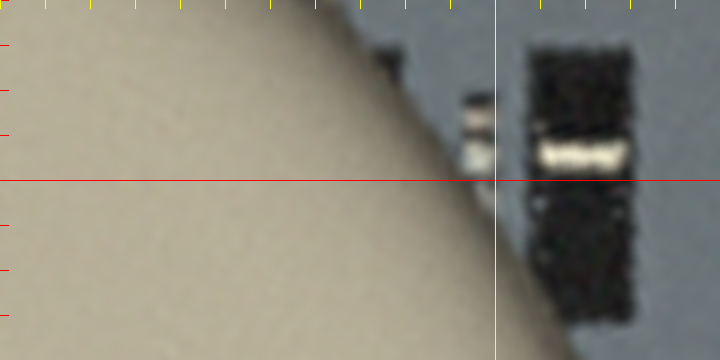

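Request:
play_rows(plan=[0,0,-5,0,0,0,0,-3,-10,0,0,0,0,-8,0,0,0,0,0,0,0,0,0,0])

```text
clock: 8.02
eef_pos: [0.568, 0.0885, 0.0954]
tool_rot: [0.803, 0.597, -0.0, -0.0]
ft_force: [-0.1, 0.0, 0.4]
grip_width: 0.0001
```

```bash
python3 - <<'E'
from h import *
st()
c=cam('scene','s2.png');cv2.imwrite('pics/s2c.png',cv2.resize(c['frame'][180:250,220:320],None,fx=7,fy=7,interpolation=cv2.INTER_CUBIC))
E
```

```text
t 8.025 tip safe [-3.0227 84.3181] 84.36214603878011 F safe [-0.0646  0.0251] 0.4304679314144183 w 0.00011206549539929204 yawY -0.29249556552630657 Z [-0.0008 -0.0001 -1.    ]
```

View pics/s2c.png

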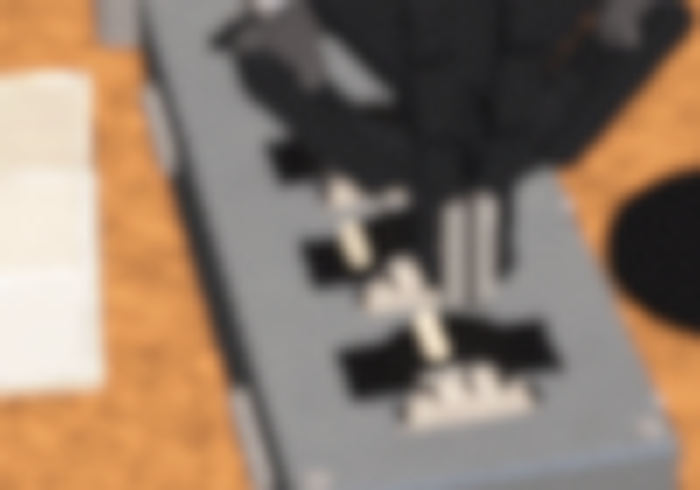

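```bash
python3 - <<'E'
from h import *
c=cam('scene')
print(bar(c,{'L':(227.8,281.6)},-2.5),bar(c,{'L':(227.8,281.6)},0))
# overlay predicted bars ends for angles, at y 85+-8, and check with init pic
im=cv2.resize(c['frame'][180:250,220:320],None,fx=8,fy=8,interpolation=cv2.INTER_CUBIC)
for t,colr in((.0,(0,0,255)),(.2,(0,255,0)),(.4,(255,0,0))):
    a,b=[proj(c,s2w(28*np.sin(t),y,42.5+28*np.cos(t))) for y in(77,93)]
    f=lambda u:tuple(int(v) for v in ((u-[220,180])*8+4)); cv2.line(im,f(a),f(b),colr,1)
cv2.imwrite('pics/s2d.png',im)
E
```

```text
{'L': 0.1650251929061733} {'L': 0.1900358204878806}
```

View pics/s2d.png

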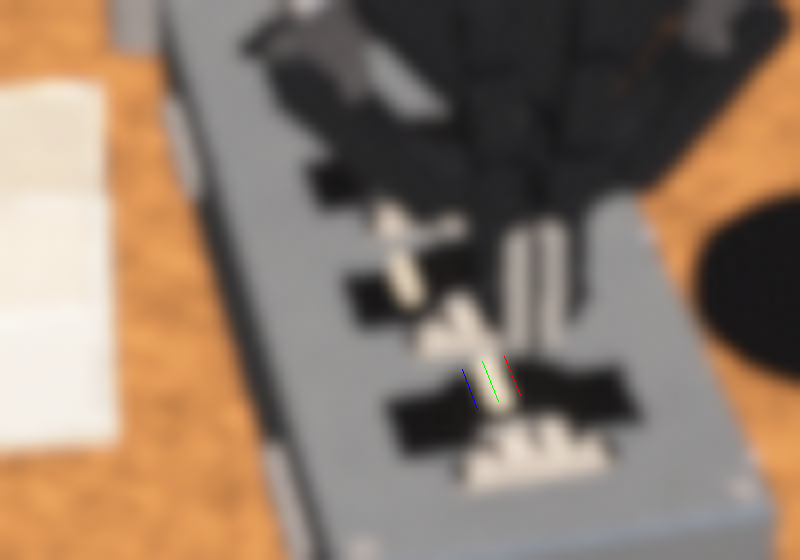

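Request:
play_rows(plan=[0,0,8,0,0,0,0,0,5,0,0,0,0,0,0.8,0,0,0,0,0,0,0,0,0])

```text
clock: 8.62
eef_pos: [0.5687, 0.0882, 0.0815]
tool_rot: [0.803, 0.596, -0.0, -0.0]
ft_force: [-1.5, 0.1, 2.1]
grip_width: 0.0004
```

Request:
play_rows(plan=[0,0,0.6,0,0,0,0,0,0,0,0,0])

```text
clock: 8.88
eef_pos: [0.5688, 0.0882, 0.0812]
tool_rot: [0.803, 0.596, -0.0, -0.0]
ft_force: [-2.6, -0.1, 3.3]
grip_width: 0.0001
```

Request:
play_rows(plan=[0,0,0.5,0,0,0,0,2,0,0,0,0,0,2,0,0,0,0,0,2,0,0,0,0,0,0,0,0,0,0])

```text
clock: 9.5
eef_pos: [0.5751, 0.0864, 0.081]
tool_rot: [0.803, 0.596, 0.0, 0.0]
ft_force: [-0.9, -1.1, 6.0]
grip_width: -0.0001
```

Request:
play_rows(plan=[0,0,-5,0,0,0,0,0,-10,0,0,0,0,0,0,0,0,0])

```text
clock: 9.88
eef_pos: [0.5757, 0.0868, 0.0966]
tool_rot: [0.803, 0.596, 0.001, 0.001]
ft_force: [-0.6, -0.2, 0.1]
grip_width: -0.0004
```

```bash
python3 - <<'E'
from h import *
st()
c=cam('scene')
im=cv2.resize(c['frame'][180:250,220:320],None,fx=8,fy=8,interpolation=cv2.INTER_CUBIC)
for t,colr in((.2,(0,0,255)),(.4,(0,255,0)),(.6,(255,0,0))):
    a,b=[proj(c,s2w(28*np.sin(t),y,42.5+28*np.cos(t))) for y in(77,93)]
    f=lambda u:tuple(int(v) for v in ((u-[220,180])*8+4)); cv2.line(im,f(a),f(b),colr,1)
cv2.imwrite('pics/s3d.png',im)
go(8,33,85)
E
```

```text
t 9.875 tip safe [ 4.8043 84.8664] 85.63514916844846 F safe [-0.4793 -0.3713] 0.07412852210378436 w -0.0003599077776415371 yawY -0.29291604651285175 Z [ 0.0024  0.0005 -1.    ]
tool-frame shift total mm [-51.6639   3.7885   0.0577] rotvec [ 0.0013 -0.0007 -0.0039]
```

View pics/s3d.png

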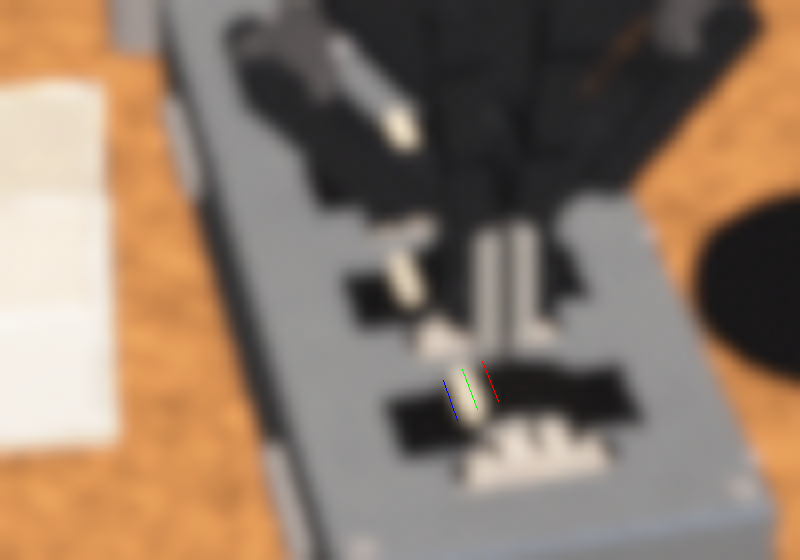

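Request:
play_rows(plan=[-20,2,0,0,0,0,-20,2,0,0,0,-0.004,-12,1,0,0,0,0,0,0,6,0,0,0,0,0,1,0,0,0,0,0,0,0,0,0])

```text
clock: 10.68
eef_pos: [0.5644, 0.0358, 0.0882]
tool_rot: [0.801, 0.598, -0.0, -0.0]
ft_force: [-0.5, -0.6, 0.6]
grip_width: 0.0004
```

Request:
play_rows(plan=[0,0,1,0,0,0,0,0,0,0,0,0])

```text
clock: 10.92
eef_pos: [0.5645, 0.0357, 0.0874]
tool_rot: [0.801, 0.598, -0.0, -0.0]
ft_force: [0.4, 0.5, -0.5]
grip_width: 0.0
```

Request:
play_rows(plan=[0,0,1,0,0,0,0,0,0,0,0,0])

```text
clock: 11.18
eef_pos: [0.5645, 0.0354, 0.0864]
tool_rot: [0.802, 0.598, -0.0, -0.0]
ft_force: [-0.4, -0.0, 0.8]
grip_width: -0.0002
```

Tip z ≈ 75.4.

Request:
play_rows(plan=[0,0,0.8,0,0,0,0,0,0,0,0,0])

```text
clock: 11.42
eef_pos: [0.5645, 0.0353, 0.0856]
tool_rot: [0.802, 0.598, -0.0, -0.0]
ft_force: [0.1, -0.4, 0.4]
grip_width: 0.0002
```

Request:
play_rows(plan=[0,0,0.7,0,0,0,0,0,0,0,0,0])

```text
clock: 11.68
eef_pos: [0.5645, 0.0353, 0.085]
tool_rot: [0.802, 0.598, -0.0, -0.0]
ft_force: [-0.2, -0.4, -0.1]
grip_width: -0.0001
```

```bash
python3 - <<'E'
from h import *
st()
E
```

```text
t 11.675 tip safe [ 8.7138 32.3149] 73.95599458224326 F safe [-0.0399 -0.4566] -0.08890325596027762 w -0.00011798934686998824 yawY -0.2890201617967338 Z [-0.0001 -0.     -1.    ]
```

Request:
play_rows(plan=[0,0,0.7,0,0,0,0,0,0,0,0,0])

```text
clock: 11.92
eef_pos: [0.5645, 0.0353, 0.0842]
tool_rot: [0.802, 0.598, -0.0, -0.0]
ft_force: [0.4, -0.7, -0.9]
grip_width: 0.0002
```

Request:
play_rows(plan=[0,0,0.7,0,0,0,0,0,0,0,0,0])

```text
clock: 12.18
eef_pos: [0.5644, 0.0353, 0.0835]
tool_rot: [0.802, 0.598, -0.0, -0.0]
ft_force: [0.3, -0.1, -1.0]
grip_width: -0.0001
```

Request:
play_rows(plan=[0,0,0.7,0,0,0,0,0,0,0,0,0])

```text
clock: 12.42
eef_pos: [0.5645, 0.0353, 0.0828]
tool_rot: [0.802, 0.598, -0.0, -0.0]
ft_force: [0.5, 0.4, 0.1]
grip_width: 0.0002
```

Request:
play_rows(plan=[0,0,0.7,0,0,0,0,0,0,0,0,0])

```text
clock: 12.68
eef_pos: [0.5645, 0.0353, 0.0821]
tool_rot: [0.802, 0.598, -0.0, -0.0]
ft_force: [-0.9, 0.0, 0.1]
grip_width: -0.0004
```

Request:
play_rows(plan=[0,0,0.7,0,0,0,0,0,0,0,0,0])

```text
clock: 12.92
eef_pos: [0.5646, 0.0353, 0.0816]
tool_rot: [0.802, 0.598, 0.0, 0.0]
ft_force: [0.4, -0.3, 1.3]
grip_width: -0.0001
```

Request:
play_rows(plan=[0,0,0.5,0,0,0,0,0,0,0,0,0])

```text
clock: 13.18
eef_pos: [0.5646, 0.0353, 0.0813]
tool_rot: [0.802, 0.598, 0.0, 0.0]
ft_force: [-0.6, -0.1, 2.6]
grip_width: -0.0004
```

Request:
play_rows(plan=[0,0,0.6,0,0,0,0,0,0,0,0,0])

```text
clock: 13.42
eef_pos: [0.5647, 0.0353, 0.0808]
tool_rot: [0.802, 0.598, 0.0, 0.0]
ft_force: [-2.2, 0.2, 5.1]
grip_width: 0.0001
```

Request:
play_rows(plan=[0,-2,0,0,0,0,0,-2,0,0,0,0])

```text
clock: 13.68
eef_pos: [0.5618, 0.0362, 0.081]
tool_rot: [0.802, 0.598, 0.001, 0.001]
ft_force: [2.3, -1.2, 5.0]
grip_width: -0.0004
```

Request:
play_rows(plan=[0,-2,0,0,0,0,0,-2,0,0,0,0,0,-2,0,0,0,0])

```text
clock: 14.05
eef_pos: [0.5553, 0.0381, 0.0808]
tool_rot: [0.802, 0.598, 0.0, 0.0]
ft_force: [1.9, -1.0, 5.6]
grip_width: -0.0001
```

Request:
play_rows(plan=[0,-2,0,0,0,0,0,-2,0,0,0,0,0,-2,0,0,0,0,0,0,0,0,0,0])

```text
clock: 14.55
eef_pos: [0.5492, 0.04, 0.0807]
tool_rot: [0.802, 0.598, 0.0, 0.0]
ft_force: [0.4, -1.5, 5.6]
grip_width: -0.0003
```

```bash
python3 - <<'E'
from h import *
st()
E
```

```text
t 14.55 tip safe [-7.2534 32.4635] 69.71263372223677 F safe [ 0.7746 -1.3171] 5.604546049123225 w -0.0002772677171614073 yawY -0.2889357150779716 Z [ 0.0005  0.0001 -1.    ]
```

Request:
play_rows(plan=[0,0,-5,0,0,0,0,5,-5,0,0,0,0,9,0,0,0,0,0,0,0,0,0,0])

```text
clock: 15.05
eef_pos: [0.5633, 0.0357, 0.0901]
tool_rot: [0.802, 0.598, 0.0, -0.0]
ft_force: [-0.5, -0.3, 0.5]
grip_width: -0.0005
```

```bash
cat >> h.py <<'E'
def look(save,y,angs,dz):
    st();c=cam('scene')
    im=cv2.resize(c['frame'][180:250,220:320],None,fx=8,fy=8,interpolation=cv2.INTER_CUBIC)
    for t,colr in zip(angs,((0,0,255),(0,255,0),(255,0,0))):
        a,b=[proj(c,s2w(28*np.sin(t),yy,45+dz+28*np.cos(t))) for yy in(y-8,y+8)]
        f=lambda u:tuple(int(v) for v in ((u-[220,180])*8+4)); cv2.line(im,f(a),f(b),colr,1)
    cv2.imwrite('pics/'+save,im)
E
python3 - <<'E'
from h import *
look('m1.png',33,(-.2,0,.2),-2.5)
E
```

```text
t 15.05 tip safe [ 7.5074 32.381 ] 79.13161522985743 F safe [-0.3843 -0.4062] 0.542970265941555 w -0.00046314355111647945 yawY -0.289400600862354 Z [ 0.0001  0.0001 -1.    ]
```

View pics/m1.png

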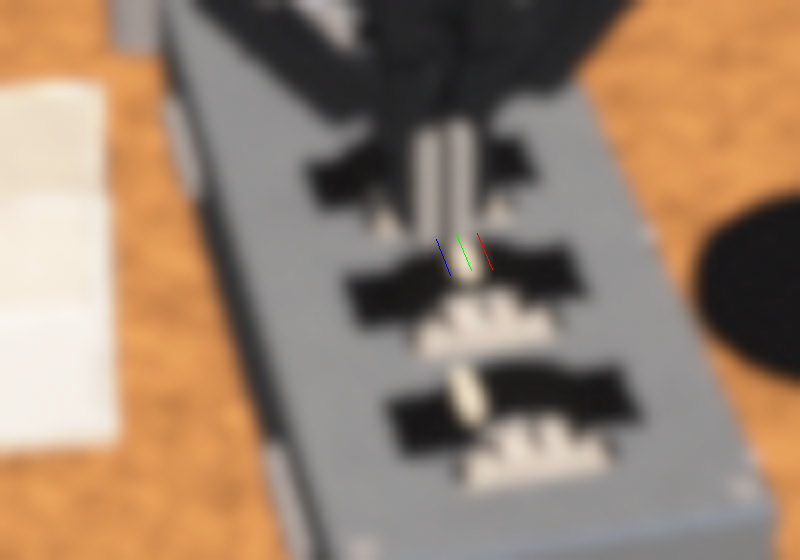

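Request:
play_rows(plan=[0,0,7,0,0,0,0,0,1.5,0,0,0,0,0,0,0,0,0])

```text
clock: 15.48
eef_pos: [0.5621, 0.0359, 0.0817]
tool_rot: [0.802, 0.598, -0.0, -0.0]
ft_force: [-0.7, -0.0, 1.0]
grip_width: -0.0
```

Request:
play_rows(plan=[0,0,0.7,0,0,0,0,0,0,0,0,0])

```text
clock: 15.72
eef_pos: [0.5623, 0.0359, 0.0814]
tool_rot: [0.802, 0.598, -0.0, -0.0]
ft_force: [-1.1, -0.5, 2.2]
grip_width: 0.0001
```

Request:
play_rows(plan=[0,0,0.7,0,0,0,0,-2,0,0,0,0,0,-2,0,0,0,0])

```text
clock: 16.1
eef_pos: [0.56, 0.0366, 0.0811]
tool_rot: [0.802, 0.598, 0.001, 0.001]
ft_force: [0.6, -1.8, 3.8]
grip_width: 0.0005
```

Request:
play_rows(plan=[0,-2,0,0,0,0,0,-2,0,0,0,0,0,-2,0,0,0,0,0,-2,0,0,0,0,0,0,0,0,0,0])

```text
clock: 16.73
eef_pos: [0.5511, 0.0394, 0.0808]
tool_rot: [0.802, 0.598, 0.0, 0.0]
ft_force: [0.6, -3.1, 6.2]
grip_width: 0.0
```

Request:
play_rows(plan=[0,0,-5,0,0,0,0,0,-8,0,0,0,-10,0,0,0,0,0,0,0,0,0,0,0])

```text
clock: 17.23
eef_pos: [0.5476, 0.029, 0.0932]
tool_rot: [0.802, 0.598, -0.0, -0.0]
ft_force: [-0.2, 0.2, -1.3]
grip_width: 0.0001
```

```bash
python3 - <<'E'
from h import *
look('m2.png',33,(-.6,-.4,-.2),-2.5)
go(-9,-19,80)
E
```

```text
t 17.225 tip safe [-5.691  21.5167] 82.22857657168075 F safe [-0.2631  0.1246] -1.2774813020417721 w 0.00010944915227394604 yawY -0.2899682383423276 Z [-0.0011 -0.     -1.    ]
tool-frame shift total mm [-40.7766  -3.3388   2.2297] rotvec [-0.0009  0.0001 -0.0009]
```

View pics/m2.png

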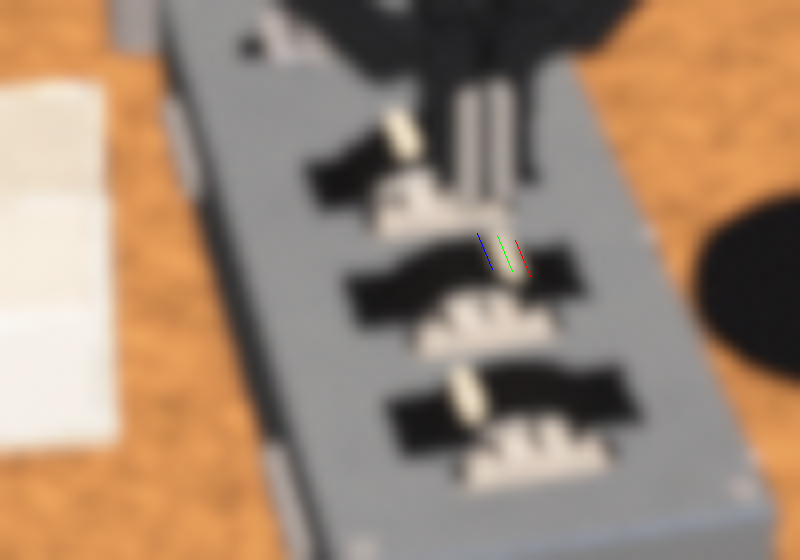

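Request:
play_rows(plan=[-20,-2,0,0,0,0,-21,-1,0,0,0,0,0,0,3,0,0,0,0,0,1,0,0,0,0,0,0,0,0,0])

```text
clock: 17.9
eef_pos: [0.5337, -0.0086, 0.0894]
tool_rot: [0.801, 0.598, 0.0, -0.0]
ft_force: [0.2, 0.7, 0.8]
grip_width: 0.0002
```

Request:
play_rows(plan=[0,0,0.8,0,0,0,0,0,0,0,0,0])

```text
clock: 18.15
eef_pos: [0.5338, -0.0084, 0.0886]
tool_rot: [0.801, 0.598, -0.0, -0.0]
ft_force: [-1.2, -0.3, 0.2]
grip_width: 0.0002
```

Request:
play_rows(plan=[0,0,0.7,0,0,0,0,0,0,0,0,0])

```text
clock: 18.4
eef_pos: [0.5337, -0.0086, 0.0879]
tool_rot: [0.801, 0.598, -0.0, -0.0]
ft_force: [-0.1, -0.3, 0.6]
grip_width: 0.0002
```

Request:
play_rows(plan=[0,0,0.7,0,0,0,0,0,0,0,0,0])

```text
clock: 18.65
eef_pos: [0.5336, -0.0087, 0.0873]
tool_rot: [0.802, 0.598, -0.0, -0.0]
ft_force: [-0.5, 0.6, -0.8]
grip_width: -0.0002
```

Request:
play_rows(plan=[0,0,0.7,0,0,0,0,0,0,0,0,0])

```text
clock: 18.9
eef_pos: [0.5336, -0.0088, 0.0866]
tool_rot: [0.802, 0.598, -0.0, -0.0]
ft_force: [0.7, -0.3, 0.4]
grip_width: 0.0002
```

Request:
play_rows(plan=[0,0,0.7,0,0,0,0,0,0,0,0,0])

```text
clock: 19.15
eef_pos: [0.5336, -0.0087, 0.0858]
tool_rot: [0.802, 0.598, -0.0, -0.0]
ft_force: [-0.5, 0.6, -0.1]
grip_width: 0.0002
```

Request:
play_rows(plan=[0,0,0.6,0,0,0,0,0,0,0,0,0])

```text
clock: 19.4
eef_pos: [0.5337, -0.0087, 0.0853]
tool_rot: [0.802, 0.598, 0.0, -0.0]
ft_force: [0.1, 0.3, -0.7]
grip_width: 0.0003
```

```bash
python3 - <<'E'
from h import *
st()
E
```

```text
t 19.4 tip safe [ -8.2322 -18.6225] 74.29221011919668 F safe [0.033  0.3672] -0.6999877195003712 w 0.0003062340074761499 yawY -0.2889705535471765 Z [ 0.  0. -1.]
```

Request:
play_rows(plan=[0,0,0.6,0,0,0,0,0,0,0,0,0])

```text
clock: 19.65
eef_pos: [0.5338, -0.0087, 0.0849]
tool_rot: [0.802, 0.598, 0.0, 0.0]
ft_force: [-0.0, -0.4, 1.3]
grip_width: -0.0001
```

Request:
play_rows(plan=[0,0,0.6,0,0,0,0,0,0,0,0,0])

```text
clock: 19.9
eef_pos: [0.5338, -0.0087, 0.0845]
tool_rot: [0.802, 0.598, 0.0, 0.0]
ft_force: [-0.8, 0.2, 4.3]
grip_width: -0.0003
```

Request:
play_rows(plan=[0,0,0.6,0,0,0,0,0,0,0,0,0])

```text
clock: 20.15
eef_pos: [0.5339, -0.0087, 0.084]
tool_rot: [0.802, 0.598, 0.0, 0.0]
ft_force: [-2.2, 0.1, 6.7]
grip_width: -0.0002
```

Request:
play_rows(plan=[0,2,0,0,0,0,0,2,0,0,0,0,0,2,0,0,0,0])

```text
clock: 20.52
eef_pos: [0.5396, -0.0105, 0.0841]
tool_rot: [0.802, 0.598, 0.0, 0.0]
ft_force: [-1.3, 0.5, 6.6]
grip_width: 0.0001
```

Request:
play_rows(plan=[0,2,0,0,0,0,0,2,0,0,0,0,0,2,0,0,0,0,0,2,0,0,0,0])

```text
clock: 21.02
eef_pos: [0.5472, -0.0127, 0.0841]
tool_rot: [0.802, 0.598, 0.0, 0.0]
ft_force: [-1.6, 0.4, 6.0]
grip_width: 0.0001
```

Request:
play_rows(plan=[0,2,0,0,0,0,0,0,0,0,0,0])

```text
clock: 21.28
eef_pos: [0.5495, -0.0134, 0.0841]
tool_rot: [0.802, 0.598, 0.0, 0.0]
ft_force: [-0.5, 0.2, 6.1]
grip_width: -0.0003
```

Request:
play_rows(plan=[0,0,-5,0,0,0,0,-5,-10,0,0,0,-15,-5,0,0,0,0,0,0,0,0,0,0])

```text
clock: 21.78
eef_pos: [0.5339, -0.0258, 0.0984]
tool_rot: [0.802, 0.597, -0.0, -0.0]
ft_force: [0.1, 0.3, -1.0]
grip_width: 0.0001
```

```bash
python3 - <<'E'
from h import *
look('q1.png',-19,(.6,.7,.8),0)
E
```

```text
t 21.775 tip safe [ -3.1246 -34.9425] 87.39642615516718 F safe [0.0095 0.2704] -1.043793676822733 w 0.00013658915690575133 yawY -0.2905211709424087 Z [-0.0011 -0.0002 -1.    ]
```

View pics/q1.png

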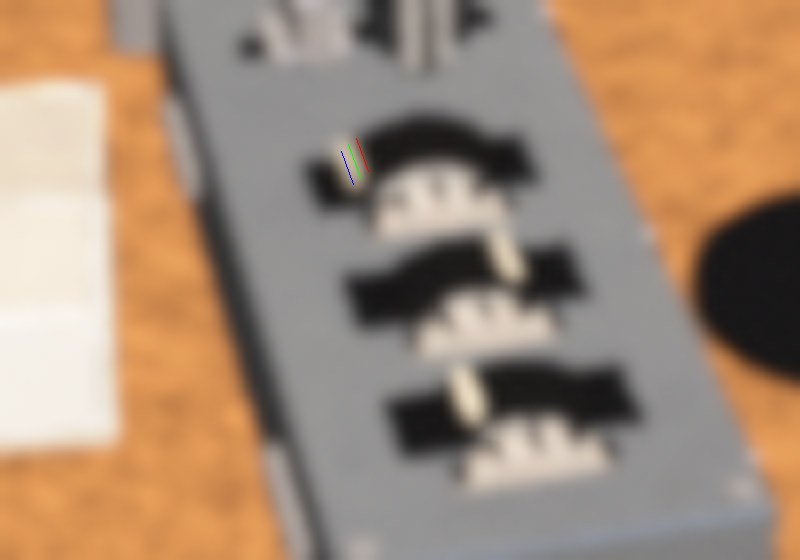

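```bash
python3 - <<'E'
from h import *
go(44,-90,98,n=3)
c=cam('scene');print(bar(c,{'R':(199.9,263.1),'M':(210.9,283.0),'L':(229.0,278.0)},-1.5))
E
```

```text
tool-frame shift total mm [-55.4634  46.7958 -10.6444] rotvec [-0.0005  0.0001 -0.0012]
[-18.4878  15.5986  -3.5481] [-0.0002  0.     -0.0004]
[-18.494   15.5917  -3.5459] [-0.0002  0.     -0.0004]
[-18.5003  15.5848  -3.5438] [-0.0002  0.     -0.0004]
{'R': 0.7545427144196865, 'M': -0.4329485362888529, 'L': 0.4431200446358022}
```

Request:
play_rows(plan=[-10,10,-11,0,0,0,-22,19,0,0,0,0,-23,18,0,0,0,0,0,0,0,0,0,0,0,0,0,0,0,0])

```text
clock: 22.5
eef_pos: [0.5646, -0.0911, 0.1096]
tool_rot: [0.802, 0.598, 0.0, -0.0]
ft_force: [-0.2, 0.7, -1.1]
grip_width: -0.0003
```

```bash
python3 - <<'E'
from h import *
st();go(44,-90,69)
c=cam('scene');cv2.imwrite('pics/b1.png',cv2.resize(c['frame'][130:230,210:330],None,fx=6,fy=6,interpolation=cv2.INTER_CUBIC))
E
```

```text
t 22.5 tip safe [ 44.8689 -88.7994] 98.62611410928507 F safe [-0.3439  0.6042] -1.0955982501622474 w -0.0003220417249004935 yawY -0.28946615420219546 Z [-0.0002  0.0003 -1.    ]
tool-frame shift total mm [-1.2087 -0.8611 29.626 ] rotvec [-0.0002 -0.0003 -0.0005]
```

View pics/b1.png

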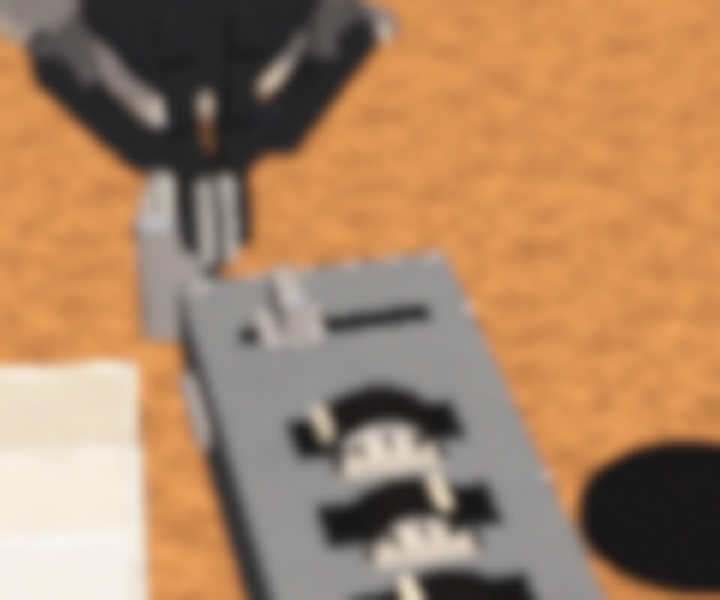

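Request:
play_rows(plan=[-1,0,14,0,0,0,0,0,14,0,0,0,0,0,0,0,0,0,0,-2,0,0,0,0,0,-2,0,0,0,0,0,0,0,0,0,0])

```text
clock: 23.3
eef_pos: [0.5605, -0.0907, 0.082]
tool_rot: [0.802, 0.598, 0.0, 0.0]
ft_force: [-0.2, -1.2, -0.7]
grip_width: 0.0002
```

Request:
play_rows(plan=[0,-3,0,0,0,0,0,-3,0,0,0,0,0,-3,0,0,0,0])

```text
clock: 23.68
eef_pos: [0.5528, -0.0885, 0.082]
tool_rot: [0.802, 0.598, 0.001, 0.001]
ft_force: [3.4, -1.0, -0.3]
grip_width: -0.0001
```

Request:
play_rows(plan=[0,-3,0,0,0,0,0,-3,0,0,0,0,0,-3,0,0,0,0])

```text
clock: 24.05
eef_pos: [0.5433, -0.0856, 0.0818]
tool_rot: [0.802, 0.598, 0.0, 0.0]
ft_force: [3.5, -1.2, 1.7]
grip_width: 0.0001
```

```bash
python3 - <<'E'
from h import *
st()
c=cam('scene');cv2.imwrite('pics/b2.png',cv2.resize(c['frame'][130:230,210:330],None,fx=6,fy=6,interpolation=cv2.INTER_CUBIC))
E
```

```text
t 24.05 tip safe [ 22.942  -89.6214] 70.83124969939625 F safe [ 3.7196 -0.1969] 1.7300648020157179 w 6.0411894101480856e-05 yawY -0.28905117352965237 Z [ 0.0009 -0.0002 -1.    ]
```

View pics/b2.png

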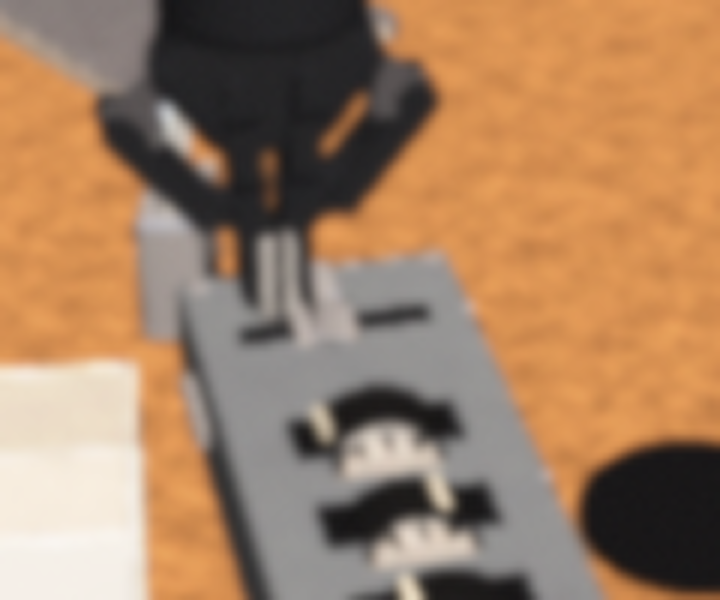

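Bolt moving at ~3.7 N, about 10 mm so far; wheels are unchanged. Continue.

Request:
play_rows(plan=[0,-3,0,0,0,0,0,-3,0,0,0,0,0,-3,0,0,0,0,0,-3,0,0,0,0,0,-3,0,0,0,0,0,-3,0,0,0,0])

```text
clock: 24.85
eef_pos: [0.5259, -0.0804, 0.0817]
tool_rot: [0.802, 0.598, 0.0, 0.0]
ft_force: [3.6, -0.4, 3.1]
grip_width: 0.0002
```

Request:
play_rows(plan=[0,-2,0,0,0,0,0,-2,0,0,0,0])

```text
clock: 25.1
eef_pos: [0.5221, -0.0793, 0.0816]
tool_rot: [0.802, 0.598, 0.0, 0.0]
ft_force: [3.2, -0.4, 3.7]
grip_width: -0.0003
```

Request:
play_rows(plan=[0,-2,0,0,0,0,0,-1,0,0,0,0])

```text
clock: 25.35
eef_pos: [0.5212, -0.079, 0.0819]
tool_rot: [0.802, 0.598, 0.001, 0.002]
ft_force: [8.5, -2.4, 0.6]
grip_width: -0.0001
```

```bash
python3 - <<'E'
from h import *
st()
E
```

```text
t 25.35 tip safe [ -0.2224 -89.5583] 70.93855795861346 F safe [8.8613 0.1227] 0.6193317002806356 w -0.0001476886419708847 yawY -0.2890741165760765 Z [ 0.0042 -0.0012 -1.    ]
```

Request:
play_rows(plan=[0,-1,0,0,0,0,0,0,0,0,0,0,0,0,0,0,0,0])

```text
clock: 25.72
eef_pos: [0.5211, -0.079, 0.082]
tool_rot: [0.802, 0.598, 0.002, 0.002]
ft_force: [9.4, -1.7, -0.1]
grip_width: -0.0001
```

Request:
play_rows(plan=[0,4,0,0,0,0,0,6,0,0,0,0,0,5,-20,0,0,0,0,0,-50,0,0,0,0,0,-50,0,0,0,0,-40,0,0,0,0,0,-60,0,0,0,0,0,-60,0,0,0,0,0,-60,0,0,0,0,0,0,0,0,0,0,0,0,0,0,0,0])

```text
clock: 27.1
eef_pos: [0.3215, -0.0197, 0.2014]
tool_rot: [0.801, 0.598, -0.0, -0.0]
ft_force: [0.3, -0.3, 0.8]
grip_width: 0.0001
```

```bash
python3 - <<'E'
from h import *
st()
c=cam('scene');a=cv2.resize(c['frame'][140:300,190:340],None,fx=5,fy=5,interpolation=cv2.INTER_CUBIC)[:600]
cv2.imwrite('pics/f1.png',cv2.resize(c['frame'][140:290,190:350],None,fx=4,fy=4,interpolation=cv2.INTER_CUBIC))
c=cam('top');im=rect(c,70,-75,75,-150,150,2.6);cv2.imwrite('pics/f2.png',grid(im,-75,75,-150,150,2.6))
E
```

```text
t 27.1 tip safe [-208.5275  -89.6788] 190.40994921846018 F safe [ 0.3773 -0.1639] 0.7980626476122666 w 5.6162762038093606e-05 yawY -0.2886892138945991 Z [-0.0004 -0.     -1.    ]
```

View pics/f1.png

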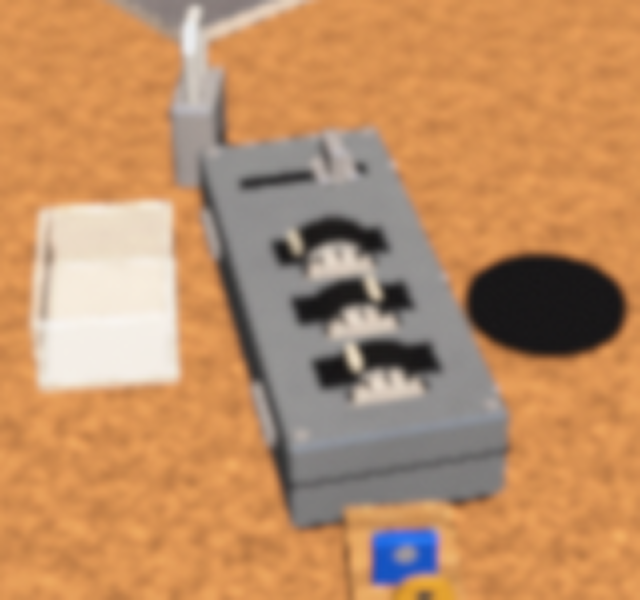

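View pics/f2.png

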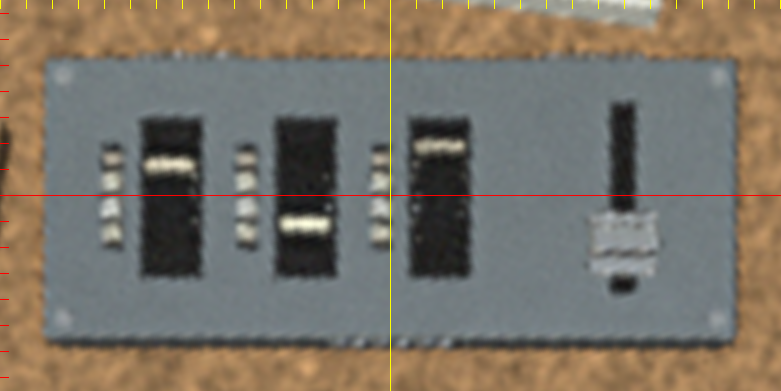

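```bash
python3 - <<'E'
from h import *
c=cam('top')
P={}
for n,x,y in(('L',163,169),('M',223.5,304),('R',147,439.5)):
    u=proj(c,s2w(75-x/2.6,150-y/2.6,70));P[n]=(u[1],u[0])
print(bar(c,P,-2.5),bar(c,P,0.5))
E
```

```text
{'L': 0.4682770343789641, 'M': -0.39504414924433334, 'R': 0.7687710828235541} {'L': 0.45148769261154637, 'M': -0.4075032177702352, 'R': 0.7456943457155388}
```

```bash
python3 -c "
from h import *
bot.job_done()"
```

```text
the job is handed in; nothing more can be done
```

The code is set to 4, 2 and 5, the bolt is home, and I handed the job in at about 27 s. No verdict was reported.

- **Wheels:** I rolled the three wheels with the shut fingertips. The left and middle took two strokes each and the right took one. The highest press I read was about 7 N, though force was only sampled at the end of each move.
- **Angles:** With the arm clear, the top camera gave about 0.46, -0.40 and 0.76 rad against targets of 0.4, -0.4 and 0.8. The scene camera, read before the bolt was moved, gave 0.44, -0.43 and 0.75. All are within 0.15 rad, and the left wheel is the farthest off, at up to 0.07 rad high.
- **Bolt:** I slid it only after reading the wheels. It took about 4 N until it met its stop, where the tip stalled at about 9 N. The top picture shows it at the robot-side end of its slot. I judged full travel from that and the stall, not from a direct measurement.
- **Release:** The arm was backed off and lifted clear, with only noise-level force on the tool.
- **Other objects:** The rack, fob, key, padlock, coaster and token box look unmoved in the last scene picture. I judged this by eye only.

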